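# Drag the blue dish onto the mat with the pull hook

## Robot

A 6-joint arm with a two-finger parallel gripper is mounted at the origin on a cart in front of the work surface, level with it; the furniture and walls round the work are solid. World frame = base frame: x ahead of the robot, y to its left, z up, the work surface at z = 0. Lengths are in mm, angles in rad, forces in N, time in s.
With the tool pointing down it reaches from about 250 to 775 mm from the base axis. Payload 4 kg.
Tool frame: the origin (TCP) lies between the finger pads; the fingertips stand 17 mm ahead of it and the grasp point (between the pads) lies 2 mm behind it; z points along the fingers, y is the direction in which the jaws open and shut (so a half turn about z gives the same grasp; the last joint's range is limited). The gripper opens to 85 mm and grips with 20 to 120 N. Pads are 22 mm wide; open, the fingers measure 114 mm over their backs; the gripper's body (76 mm by 85 mm) begins 54 mm behind the grasp point. The pads swing forward as they close: fully open they stand 13 mm farther back than shut.
Start: joints at [1.069, 0.087, 1.371, -0, 1.684, -0.103], TCP at [213.581, 506.852, 248.341] pointing down, gripper open.
Joint ranges: [-3.1, 3.1], [-0.76, 2.03], [0.27, 2.55], [-1.08, 4.22], [0.17, 2.65], [-2.57, 2.57]. Speed limits (rad/s): [2.79, 2.79, 3.14, 3.14, 3.14, 3.14].

## Interface

Orientations are given as a unit quaternion [w, x, y, z].
In Python, from plant import r, grab_frame, camera_params, order, look_for, landmark_of gives the robot as it stands. The module is installed in compiled form; this text tells all that it offers.
- The arm moves only by the shell command python3 -m jog 'ROWS' [OPENING] [FORCE]. ROWS is JSON, a list of rows, each a list of 2 entries, a list of its own where there are three numbers: the shift along the tool's x, y, z in cm, then the turn about the tool's z in degrees. A call has 1 to 5 rows; each row shifts and turns the commanded pose from where the row before left it, along the tool's axes as they then stand; what a row does not reach is not made up. A row lasts 1/8 s, in which the tool goes at most 62.5 mm and 10.7 degrees, less where a joint would pass 70% of its speed; a pose out of reach is approached as far as the arm can. A call is refused whole if a number of a shift passes 6.25 or a number of a turn 10.7, either way. A call with a gripper value outside its range is refused whole. OPENING is the gripper command: -1 is shut, 1 is fully open, values between are in proportion, set as the call begins (- or left out, the last holds). The fingers move at their own pace and stop on an object; FORCE is the grip in N (left out, the last holds). Time passes only in rows, so rows that do not move let the fingers close. It gives the time, the measured TCP pose, the force and the opening at its end, in the units of the state.
- r.observe(): the state, without advancing time (a new reading comes with each control period).
- grab_frame(name): name is "scene" or "top" or "wrist"; returns the picture (480x640x3 uint8, red, green, blue); there is no depth.
- camera_params(name): a dict with "fov_y" (degrees; the focal length in pixels is half the picture's height over the tangent of half this angle, whatever the lens; pixels are square), "cx", "cy" (the principal point, pixels), "cam_to_world" (4x4, takes a point from camera to world coordinates). Camera axes: x right, y up, looking along -z (the intrinsics and any distortion apply to the point x, -y, -z); pixel columns grow to the right and rows downward; lengths in mm; the calibration is good to about 2 mm. The wrist camera is an equidistant fisheye: a pixel r from the principal point sees the ray r / f radians off the axis. A picture is of the moment at which its call begins: read the wrist's pose just before it. camera_params takes no time and is no camera call; for the wrist camera it gives the pose at the moment of the call.
- order.finish_job(): hands the job in, once; it reports no verdict.
Trained networks look in the newest picture that a camera, given by its name, has taken for a name from the list of things; names that differ only in an ending like _2 or _b are one class to them, and where a whole thing is asked for, a point or a joint stands for the part that bears it (a point fixed in the world has none). Each returns a list of dicts, best first, with "p" (0 to 1); they miss things now and then, are a little off and sometimes report something else, mostly with a low value. They report only what shows in the picture. A call takes as long as a camera call.
- look_for(camera, target): "location" ([x, y, z] in mm, in the coordinates of the camera as it stood for that picture, good to about 4 mm: the middle of the surface that is visible of it).
- landmark_of(camera, target): "location" ([x, y, z] in mm, in the coordinates of the camera as it stood for that picture, good to about 4 mm: a listed point, or the origin of a listed thing).
The state is a dict: "t": time; "joints": joint angles; "qvel": joint speeds; "effort": joint torques, N m; "tool_pos": TCP position; "orientation": TCP orientation; "wrist_force": force on the tool from outside, world axes, zero at the start; "moment": the same for the moment, N m; "finger_gap": opening from 0.0 (shut) to 1.0 (fully open).
Only numpy, scipy, OpenCV 4.12 (cv2) and the standard library are available. Lean on these libraries where they do the work, as an engineer would, in place of code of your own. Each camera call takes 0.05 s, during which the arm holds its last target. There are 200 camera calls.

## Task

Pick up the wooden-handled pull hook, drop its prong into the wire loop of the blue dish at the back of the worktop, and drag the dish along the worktop until it stands on the round grey mat, the whole of its bowl within the mat (the wire loop may stick out). Do not touch the blue dish with the robot itself and leave the white dish where it is. Then unhook and lay the pull hook down on the worktop, flat on its underside with the prong down as it lay at first, anywhere well clear of both dishes.

Things in the scene. Friction and masses are not known exactly. Their poses are not given: they have to be found in the camera images.
- hook_handle (a point): Pull hook: a straight tool that rests on its flat-bottomed brown wooden handle, 110 long x 28 wide x 38 mm high, with a dark steel rod (8 mm thick) out of one end that turns straight down into a prong. This point is the centre of the handle, 19 mm above its underside. Own x axis points along the tool towards the prong, z up; the centre of mass lies 10 to 15 mm from this point towards the prong. 150 g. Grip the handle across its 28 mm width.
- hook_tip (a point): Lower end of the pull hook's prong: 120 mm from the handle's centre along the tool's x axis, level with the handle's underside (19 mm below its centre). The prong is 8 mm thick and upright; the rod above it has its underside about 30 mm above this tip.
- blue_dish: Blue round open dish, rim diameter 100 mm, 36 mm high, foot diameter 76 mm, 200 to 420 g; it slides freely on the worktop and turns to trail behind the hook when pulled. Origin at the centre of its underside; z up. Its one wire loop handle sticks out along its own -x, roughly towards the robot.
- blue_dish_loop (a point): Centre of the opening of the blue dish's steel wire loop: 64 mm from the dish's centre along its own -x, 26 mm above the worktop. The loop lies level (wire 6 mm thick, top at 29 mm); its opening measures 33 mm along the dish's x and 52 mm across. The wire at its outer end is centred 83 mm from the dish's centre.
- white_dish: White dish of the same shape and size with the same loop, a bystander. Origin at the centre of its underside; the loop points along its own -x.
- mat: Flat round grey mat, 180 mm in diameter, 1 mm thick, fixed on the worktop; nothing catches on its edge. Origin at its centre on the worktop.
- pull_hook: The pull hook as a whole (see the points on it); origin at the centre of the handle's underside, same axes.

How it is judged:
By the outcome, as a careful person would: the job done as asked, in the order asked, and still so for the second after the job is handed in, with the robot touching nothing.
It also fails if it takes over 54 s, if anything falls off the work surface, if the arm or the gripper's body presses on something with over 40 N, if the wrist force passes 120 N, or if a joint passes its speed limit or range.

## Working session

There is one attempt and no reset: what is moved stays moved. The work goes in short steps, Python scripts to look and compute and a shell command to move; the robot and the scene stay as the last step left them, time stands still between calls to the robot, and variables do not carry over. Pictures are saved under pics/ and viewed, about 8 in all and at most 12, crops included, and the job is handed in when it is done.

```bash
mkdir -p pics
cat > h.py <<'E'
import numpy as np, cv2
from plant import r, grab_frame, camera_params, order, look_for, landmark_of
from scipy.spatial.transform import Rotation as R
def snap(c,f=None):
    M=np.array(camera_params(c)["cam_to_world"]); im=grab_frame(c)
    if f: cv2.imwrite("pics/"+f,im[:,:,::-1])
    return M
def lm(c,M,names,n=2,fn=landmark_of):
    for t in names:
        for d in fn(c,t)[:n]:
            print(c,t,round(d["p"],2),np.round((M@np.r_[d["location"],1])[:3],1))
def st():
    s=r.observe(); Rm=R.from_quat(np.roll(s["orientation"],-1)).as_matrix()
    print("t",round(s["t"],2),"tcp",np.round(s["tool_pos"],1),"x",np.round(Rm[:,0],3),"y",np.round(Rm[:,1],3),"z",np.round(Rm[:,2],3),"F",np.round(s["wrist_force"],1),"gap",round(s["finger_gap"],3),"q",np.round(s["joints"],2))
    return s,Rm
E
python3 - <<'E'
from h import *
st()
for c in("scene","top"):
    M=snap(c,c+"1.png")
    lm(c,M,["hook_handle","hook_tip","blue_dish","blue_dish_loop","white_dish","mat"])
a=cv2.imread("pics/scene1.png");b=cv2.imread("pics/top1.png")
cv2.imwrite("pics/both1.png",cv2.resize(np.vstack([a,b]),(440,600))) if 0 else None
E
```

```text
t 0.0 tcp [213.3 506.4 247.1] x [-0.922  0.388  0.   ] y [ 0.388  0.922 -0.002] z [-0.001 -0.002 -1.   ] F [ 0.4  0.1 -0.2] gap 0.999 q [ 1.07  0.09  1.37  0.    1.68 -0.1 ]
scene hook_handle 0.71 [459.3 188.9  16.4]
scene hook_tip 0.95 [579.2 185.5   0. ]
scene blue_dish 0.87 [792.4 147.1   3.8]
scene blue_dish_loop 0.89 [726.7 145.5  23.9]
scene white_dish 0.56 [ 7.902e+02 -6.440e+01 -6.000e-01]
scene white_dish 0.24 [791.9 148.    3.7]
scene mat 0.61 [631.4  31.1   0.8]
scene mat 0.54 [ 7.908e+02 -6.020e+01 -4.000e-01]
top hook_handle 0.65 [453.4 189.6  20.8]
top hook_tip 0.78 [578.3 184.8  -2.7]
top blue_dish 0.81 [ 7.963e+02  1.393e+02 -5.000e-01]
top blue_dish_loop 0.75 [730.5 145.3  26. ]
top white_dish 0.9 [792.  -65.8  -0.8]
top mat 0.76 [631.6  29.1   1.6]
top mat 0.49 [455.5 188.6  -0.8]
```

View pics/top1.png

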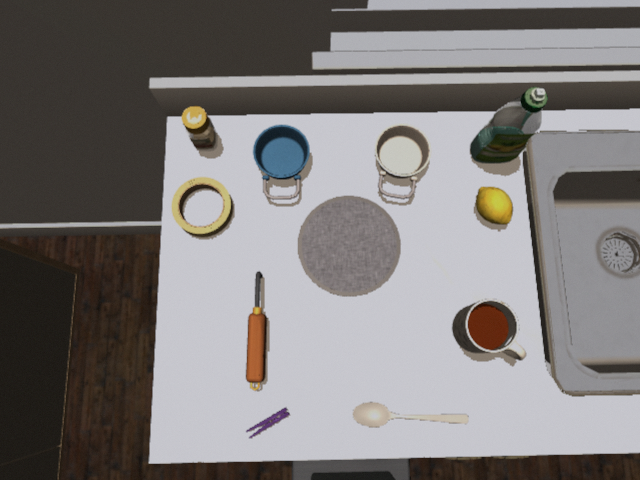

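View pics/scene1.png

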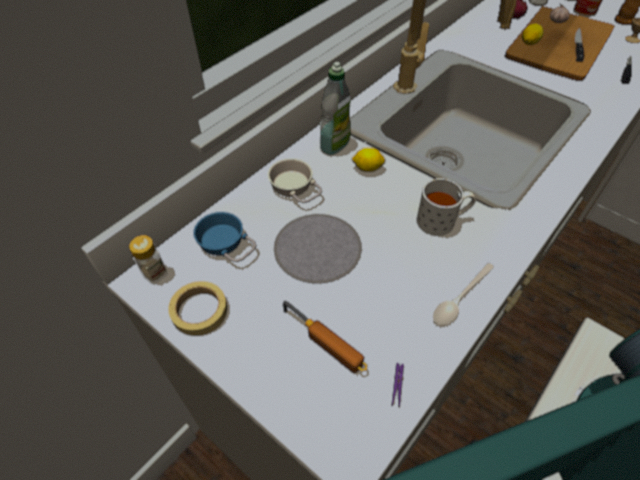

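Top: the hook lies prong away from the robot (handle at 257,347, prong at 259,273). The blue dish is at (281,152) with its loop at (282,188), the mat at (348,245) and the white dish at (402,153). The networks agree with this. Next I rotate the gripper and approach the handle.

```bash
python3 -m jog '[[[0,0,0],-10.5],[[0,0,0],-10.5],[[-6.2,-6.2,0],0],[[-6.2,-6.2,0],0],[[-6.2,-6.2,0],0]]' 1 80
python3 -m jog '[[[-6.0,-6.2,3],0],[[0,-6.0,3],0],[[0,0,0],0]]'
python3 - <<'E'
from h import *
s,Rm=st()
M=snap("wrist","w1.png"); lm("wrist",M,["hook_handle","hook_tip"])
st()
E
```

```text
t: 1.32
tool_pos: [342.7, 368.8, 248.5]
orientation: [0.0, 0.016, 1.0, 0.0]
wrist_force: [0.9, 0.9, -1.1]
finger_gap: 0.997
t: 1.7
tool_pos: [377.3, 266.1, 195.2]
orientation: [-0.004, 0.019, 1.0, -0.003]
wrist_force: [0.6, 0.6, 0.4]
finger_gap: 1.001
t 1.7 tcp [377.3 266.1 195.2] x [-0.999  0.038  0.008] y [ 0.038  0.999 -0.006] z [-0.009 -0.005 -1.   ] F [0.6 0.6 0.4] gap 1.001 q [ 0.49 -0.09  1.65 -0.    1.59 -1.04]
wrist hook_handle 0.86 [461.3 185.9  21.1]
wrist hook_tip 0.68 [577.8 185.   -3.2]
t 1.85 tcp [380.3 271.3 201.1] x [-0.999  0.032 -0.002] y [0.032 0.999 0.002] z [ 0.002  0.002 -1.   ] F [0.2 0.3 0.7] gap 0.997 q [ 0.5  -0.09  1.64  0.    1.59 -1.04]
```

```bash
python3 -m jog '[[[-3,-2.7,2],0],[[-3,-2.7,2],0],[[-3,-2.7,2],0],[[0,0,2],0],[[0,0,0],0]]'
python3 - <<'E'
from h import *
st()
M=snap("wrist","w2.png"); lm("wrist",M,["hook_handle","hook_tip"])
st()
E
```

```text
t: 2.48
tool_pos: [467.3, 187.7, 119.6]
orientation: [-0.001, 0.015, 1.0, 0.0]
wrist_force: [0.1, 0.5, -0.0]
finger_gap: 1.002
t 2.48 tcp [467.3 187.7 119.6] x [-1.     0.031  0.001] y [0.031 1.    0.   ] z [-0.001  0.    -1.   ] F [ 0.1  0.5 -0. ] gap 1.002 q [ 0.27  0.05  1.67  0.    1.42 -1.27]
t 2.62 tcp [468.  188.  121.7] x [-1.     0.03  -0.003] y [0.03  1.    0.001] z [ 0.003  0.001 -1.   ] F [ 0.4 -0.1  0.1] gap 0.996 q [ 0.27  0.04  1.67  0.    1.42 -1.27]
```

View pics/w2.png

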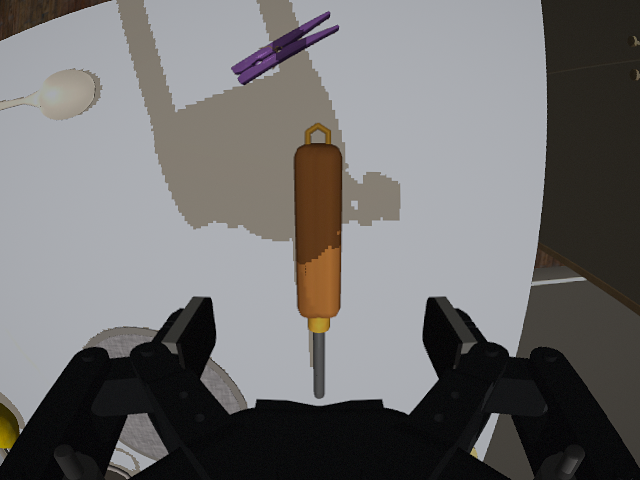

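The handle is centred between the fingers (column 318) and aligned with them. I descend and grip.

```bash
python3 -m jog '[[[0,0,4],0],[[0,0,3],0],[[0,0,2],0],[[0,0,0.9],0],[[0,0,0],0]]' && python3 -m jog '[[[0,0,0],0],[[0,0,0],0],[[0,0,0],0],[[0,0,0],0],[[0,0,0],0]]' -1 100 && python3 -m jog '[[[0,0,-2],0],[[0,0,-2],0],[[0,0,-2],0],[[0,0,0],0]]'
python3 - <<'E'
from h import *
st()
M=snap("scene"); lm("scene",M,["hook_handle","hook_tip","blue_dish_loop","blue_dish"],1)
M=snap("top"); lm("top",M,["hook_handle","hook_tip","blue_dish_loop","blue_dish"],1)
E
```

```text
t: 3.25
tool_pos: [467.3, 187.2, 21.5]
orientation: [0.0, 0.016, 1.0, 0.0]
wrist_force: [0.0, 1.2, -0.2]
finger_gap: 1.008
t: 3.88
tool_pos: [467.7, 186.8, 21.7]
orientation: [0.001, 0.016, 1.0, 0.0]
wrist_force: [0.3, 0.1, 3.1]
finger_gap: 0.314
t: 4.38
tool_pos: [467.8, 186.8, 81.8]
orientation: [0.001, 0.016, 1.0, 0.0]
wrist_force: [0.3, -0.0, -1.8]
finger_gap: 0.314
t 4.38 tcp [467.8 186.8  81.8] x [-0.999  0.032 -0.003] y [0.032 0.999 0.001] z [ 0.003  0.001 -1.   ] F [ 0.3 -0.  -1.8] gap 0.314 q [ 0.27  0.08  1.72  0.    1.34 -1.27]
scene hook_handle 0.82 [456.4 185.1  78.3]
scene hook_tip 0.62 [578.2 186.1  59. ]
scene blue_dish_loop 0.89 [727.1 144.1  26.6]
scene blue_dish 0.86 [794.7 149.    0.9]
top hook_tip 0.63 [572.2 184.9  54.2]
top blue_dish_loop 0.55 [730.2 146.8  26.5]
top blue_dish 0.61 [7.953e+02 1.417e+02 2.000e-01]
```

```bash
python3 -m jog '[[[-4,-0.9,0],0],[[-4,-0.9,0],0],[[-4,-0.9,0],0],[[-3,-0.8,0],0],[[0,0,0],0]]'
python3 - <<'E'
from h import *
s,Rm=st()
for c in("scene","top"):
    M=snap(c,c+"2.png"); lm(c,M,["hook_handle","hook_tip","blue_dish_loop","blue_dish"],1)
a=cv2.imread("pics/scene2.png")[180:300,160:340];b=cv2.imread("pics/top2.png")[110:290,200:350]
cv2.imwrite("pics/c2.png",np.hstack([cv2.resize(a,(400,500)) if 0 else cv2.resize(a,None,fx=2.4,fy=2.4)[:288], cv2.resize(b,None,fx=1.6,fy=1.6)[:288]]))
st()
E
```

```text
t: 5.5
tool_pos: [617.6, 145.8, 80.3]
orientation: [0.0, 0.017, 1.0, -0.0]
wrist_force: [-0.4, 0.0, -2.6]
finger_gap: 0.309
t 5.5 tcp [617.6 145.8  80.3] x [-0.999  0.034 -0.   ] y [ 0.034  0.999 -0.   ] z [ 0. -0. -1.] F [-0.4  0.  -2.6] gap 0.309 q [ 0.14  0.36  1.39 -0.    1.4  -1.39]
scene hook_handle 0.85 [608.1 144.5  77.7]
scene hook_tip 0.56 [729.7 144.4  53.6]
scene blue_dish_loop 0.56 [726.3 143.6  25. ]
scene blue_dish 0.79 [792.7 145.7   5.9]
top hook_handle 0.64 [603.5 147.   79.9]
top blue_dish_loop 0.66 [605.1 146.3  78.9]
top blue_dish 0.8 [796.5 139.    2.5]
t 6.0 tcp [615.5 147.1  81.1] x [-0.999  0.032 -0.   ] y [0.032 0.999 0.   ] z [ 0.  0. -1.] F [ 0.2 -0.3 -1.3] gap 0.317 q [ 0.14  0.35  1.39  0.    1.4  -1.39]
```

View pics/c2.png

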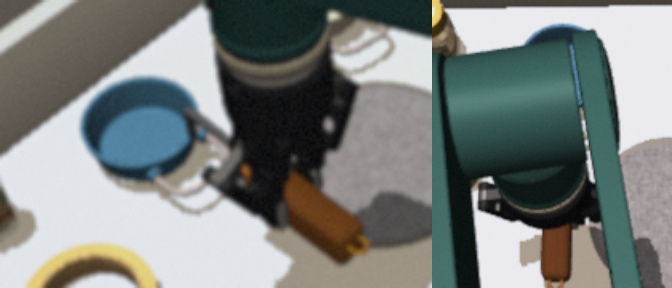

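The prong stands above the loop: the scene crop shows it near (195,120), over the opening. I lower it.

```bash
python3 -m jog '[[[0,0,1.2],0],[[0,0,1.2],0],[[0,0,1],0],[[0,0,0],0]]'; python3 -m jog '[[[0,0,1],0],[[0,0,1],0],[[0,0,0],0]]'
python3 - <<'E'
from h import *
s,Rm=st()
M=snap("scene","s3.png"); lm("scene",M,["hook_handle","hook_tip","blue_dish_loop","blue_dish"],1)
a=cv2.imread("pics/s3.png")[180:300,160:340]
cv2.imwrite("pics/c3.png",cv2.resize(a,None,fx=3,fy=3))
E
```

```text
t: 6.5
tool_pos: [614.6, 146.6, 44.7]
orientation: [-0.002, 0.016, 1.0, -0.0]
wrist_force: [-0.1, 0.1, -0.9]
finger_gap: 0.315
t: 6.88
tool_pos: [614.8, 146.7, 25.2]
orientation: [-0.001, 0.016, 1.0, -0.0]
wrist_force: [-0.3, -0.0, -0.4]
finger_gap: 0.313
t 6.88 tcp [614.8 146.7  25.2] x [-0.999  0.032  0.003] y [ 0.032  0.999 -0.   ] z [-0.003 -0.    -1.   ] F [-0.3 -0.  -0.4] gap 0.313 q [ 0.14  0.4   1.44  0.    1.3  -1.39]
scene hook_handle 0.65 [605.6 146.5  21.1]
scene hook_tip 0.8 [7.267e+02 1.462e+02 2.000e-01]
scene blue_dish_loop 0.58 [725.7 145.3  24.2]
scene blue_dish 0.59 [ 7.929e+02  1.483e+02 -2.000e-01]
```

View pics/c3.png

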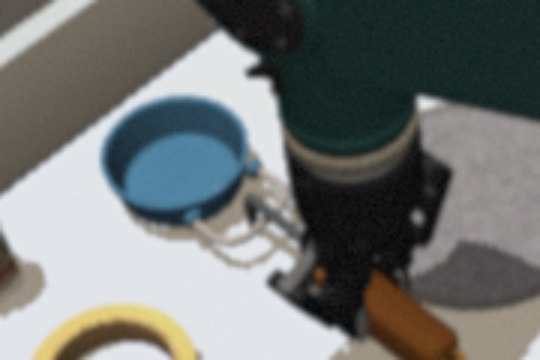

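Prong in the loop: at about (258,208) in the crop, inside the wire, with no contact force. Next I plan the drag.

Run:
```python
import numpy as np
from scipy.optimize import fsolve
def sim(P):
    p0=np.array([725.5,144.7]);c=np.array([794.,145.])
    for s in np.linspace(0,1,400):
        p=p0+s*(P-p0);v=p-c;d=np.linalg.norm(v)
        if d>75:c=p-v/d*75
    return c
P=fsolve(lambda P:sim(P)-[631,30],[570,-10]);print(P,sim(P),P-[725.5,144.7])
```

```text
[579.38782623 -24.41675771] [631.  30.] [-146.11217377 -169.11675771]
```

```bash
python3 -m jog '[[[0.6,0,-0.2],0],[[0.7,0,0],0],[[0.7,-0.3,0],0],[[0.75,-0.8,0],0],[[0.75,-1,0],0]]'; python3 -m jog '[[[0.75,-1.1,0],0],[[0.75,-1.1,0],0],[[0.75,-1.1,0],0],[[0.75,-1.1,0],0],[[0.75,-1.1,0],0]]'; python3 -m jog '[[[0.75,-1.1,0],0],[[0.75,-1.1,0],0],[[0.75,-1.1,0],0],[[0,0,0],0]]'
python3 - <<'E'
from h import *
s,Rm=st()
M=snap("scene","s4.png"); lm("scene",M,["hook_handle","hook_tip","blue_dish_loop","blue_dish"],1)
cv2.imwrite("pics/c4.png",cv2.resize(cv2.imread("pics/s4.png")[130:390,130:430],None,fx=1.6,fy=1.6))
M=snap("top"); lm("top",M,["hook_tip","blue_dish_loop","blue_dish"],1)
E
```

```text
t: 7.75
tool_pos: [580.1, 126.6, 29.3]
orientation: [0.001, 0.016, 1.0, 0.0]
wrist_force: [3.2, 0.5, -0.7]
finger_gap: 0.309
t: 8.38
tool_pos: [540.3, 72.7, 28.8]
orientation: [-0.0, 0.016, 1.0, 0.0]
wrist_force: [2.4, 2.1, -0.5]
finger_gap: 0.314
t: 8.88
tool_pos: [515.6, 39.6, 28.2]
orientation: [-0.002, 0.017, 1.0, -0.001]
wrist_force: [-1.0, -0.4, -1.4]
finger_gap: 0.315
t 8.88 tcp [515.6  39.6  28.2] x [-0.999  0.034  0.003] y [ 0.034  0.999 -0.001] z [-0.003 -0.001 -1.   ] F [-1.  -0.4 -1.4] gap 0.315 q [-0.03  0.17  1.74 -0.    1.24 -1.57]
scene hook_handle 0.57 [505.2  38.8  25.1]
scene hook_tip 0.91 [627.1  38.7   4.2]
scene blue_dish_loop 0.83 [628.1  44.8  25.4]
scene blue_dish 0.59 [673.5  97.1   0.9]
top blue_dish_loop 0.65 [630.3  49.3  23.6]
top blue_dish 0.97 [ 6.768e+02  8.890e+01 -4.000e-01]
```

View pics/c4.png

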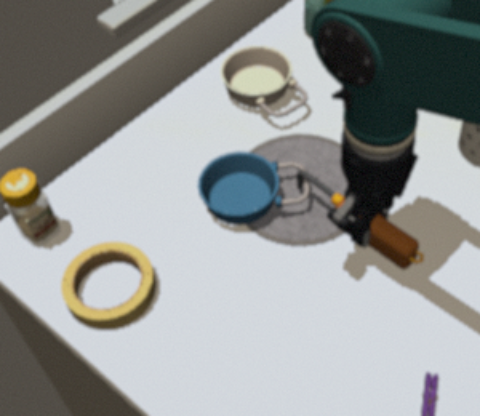

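It is trailing well: the dish is halfway onto the mat with the prong in the loop at (300,180). It has about (-44,-63) mm left to go.

```bash
python3 -m jog '[[[0.7,-1,0],0],[[0.7,-1.1,0],0],[[0.7,-1.1,0],0],[[0.7,-1.1,0],0],[[0.6,-0.9,0],0]]'; python3 -m jog '[[[0.5,-0.7,0],0],[[0.4,-0.5,0],0],[[0,0,0],0],[[0,0,0],0]]'
python3 - <<'E'
from h import *
s,Rm=st()
for c in("scene","top"):
    M=snap(c,c+"5.png"); lm(c,M,["hook_tip","blue_dish_loop","blue_dish"],1)
E
```

```text
t: 9.95
tool_pos: [481.2, -10.8, 29.0]
orientation: [0.0, 0.016, 1.0, 0.0]
wrist_force: [3.0, 2.7, -1.9]
finger_gap: 0.315
t: 10.45
tool_pos: [471.8, -21.9, 28.6]
orientation: [-0.001, 0.016, 1.0, -0.0]
wrist_force: [-0.6, 1.2, -1.2]
finger_gap: 0.315
t 10.45 tcp [471.8 -21.9  28.6] x [-0.999  0.033  0.001] y [ 0.033  0.999 -0.001] z [-0.001 -0.001 -1.   ] F [-0.6  1.2 -1.2] gap 0.315 q [-0.17  0.07  1.84 -0.    1.23 -1.7 ]
scene hook_tip 0.94 [583.7 -23.2   5.7]
scene blue_dish_loop 0.95 [586.2  -9.6  26.6]
scene blue_dish 0.76 [629.2  33.    2.7]
top hook_tip 0.93 [583.5 -21.7   3.6]
top blue_dish_loop 0.67 [586.  -10.5  25.1]
top blue_dish 0.81 [6.29e+02 3.17e+01 6.00e-01]
```

The dish is at (629,32), which is 3 mm from the mat's centre. I unhook: slack first, then straight up.

```bash
python3 -m jog '[[[-0.4,0.5,0],0],[[0,0,0],0],[[0,0,-1],0],[[0,0,-1.5],0],[[0,0,0],0]]'; python3 -m jog '[[[0,0,-2],0],[[0,0,-2],0],[[3,0,0],0],[[3,0,0],0],[[0,0,0],0]]'
python3 - <<'E'
from h import *
s,Rm=st()
M=snap("scene","s6.png"); lm("scene",M,["hook_tip","blue_dish_loop","blue_dish","white_dish"],1)
E
```

```text
t: 11.48
tool_pos: [478.2, -17.1, 56.3]
orientation: [0.002, 0.016, 1.0, -0.0]
wrist_force: [0.5, -0.0, -1.1]
finger_gap: 0.313
t: 12.1
tool_pos: [414.8, -14.7, 93.6]
orientation: [-0.0, 0.016, 1.0, 0.0]
wrist_force: [0.2, 0.5, -1.5]
finger_gap: 0.312
t 12.1 tcp [414.8 -14.7  93.6] x [-0.999  0.033  0.001] y [0.033 0.999 0.   ] z [-0.001  0.    -1.   ] F [ 0.2  0.5 -1.5] gap 0.312 q [-0.17 -0.13  1.9   0.    1.38 -1.71]
scene hook_tip 0.77 [528.4 -16.4  71.5]
scene blue_dish_loop 0.87 [584.9 -15.4  24.8]
scene blue_dish 0.59 [627.3  38.1   2.3]
scene white_dish 0.72 [790.8 -58.4   3. ]
```

```bash
python3 -m jog '[[[-0.5,4,0],0],[[-0.5,4,0],0],[[-0.5,4,0],0],[[-0.5,4,0],0],[[-0.4,4.3,0],0]]'; python3 -m jog '[[[0,0,0],0],[[0,0,3],0],[[0,0,2],0],[[0,0,1],0],[[0,0,0],0]]'
```

```text
t: 12.98
tool_pos: [447.9, 188.8, 93.8]
orientation: [0.0, 0.016, 1.0, -0.0]
wrist_force: [1.0, 0.2, -1.7]
finger_gap: 0.317
t: 13.6
tool_pos: [446.8, 186.6, 33.2]
orientation: [-0.001, 0.016, 1.0, -0.0]
wrist_force: [0.5, -1.1, -1.3]
finger_gap: 0.314
```

```bash
python3 -m jog '[[[0,0,0.5],0],[[0,0,0.3],0],[[0,0,0.2],0],[[0,0,0.1],0],[[0,0,0],0]]'; python3 -m jog '[[[0,0,0.05],0],[[0,0,0],0]]'
```

```text
t: 14.22
tool_pos: [447.0, 187.3, 22.9]
orientation: [0.0, 0.016, 1.0, 0.0]
wrist_force: [-0.3, -0.1, -1.0]
finger_gap: 0.311
t: 14.48
tool_pos: [447.1, 187.3, 22.4]
orientation: [0.0, 0.016, 1.0, 0.0]
wrist_force: [0.3, -0.2, -1.3]
finger_gap: 0.313
```

```bash
python3 -m jog '[[[0,0,0.07],0],[[0,0,0],0]]'; python3 -m jog '[[[0,0,0],0],[[0,0,0],0],[[0,0,0],0],[[0,0,0],0],[[0,0,0],0]]' 0.4 20; python3 -m jog '[[[0,0,-2],0],[[0,0,-3],0],[[0,0,-5],0],[[5,0,-5],0],[[0,0,0],0]]'
python3 - <<'E'
from h import *
s,Rm=st()
for c in("scene","top"):
    M=snap(c,c+"7.png"); lm(c,M,["hook_handle","hook_tip","blue_dish_loop","blue_dish","white_dish","mat"],1)
E
```

```text
t: 14.72
tool_pos: [447.1, 187.3, 21.7]
orientation: [0.0, 0.016, 1.0, 0.0]
wrist_force: [-0.3, 1.0, -0.5]
finger_gap: 0.315
t: 15.35
tool_pos: [447.1, 187.3, 21.7]
orientation: [0.0, 0.016, 1.0, 0.0]
wrist_force: [-0.8, -0.0, 0.3]
finger_gap: 0.701
t: 15.98
tool_pos: [403.6, 189.6, 170.6]
orientation: [0.004, 0.015, 1.0, 0.002]
wrist_force: [0.8, -0.8, 0.2]
finger_gap: 0.699
t 15.97 tcp [403.6 189.6 170.6] x [-0.999  0.031 -0.009] y [0.031 1.    0.004] z [ 0.009  0.003 -1.   ] F [ 0.8 -0.8  0.2] gap 0.699 q [ 0.31 -0.13  1.73  0.    1.52 -1.23]
scene hook_handle 0.92 [436.5 184.4  18.5]
scene hook_tip 0.69 [560.2 184.1  -0.7]
scene blue_dish_loop 0.9 [585.3 -11.1  24.4]
scene blue_dish 0.64 [627.8  33.5  -2.2]
scene white_dish 0.55 [795.4 -62.9   3. ]
top hook_handle 0.74 [433.7 191.3  19.3]
top hook_tip 0.64 [557.4 187.2  -2.8]
top blue_dish_loop 0.92 [587.8  -9.7  25.1]
top blue_dish 0.3 [557.6 185.9  -4.5]
top white_dish 0.94 [792.7 -66.2   2.9]
```

View pics/top7.png

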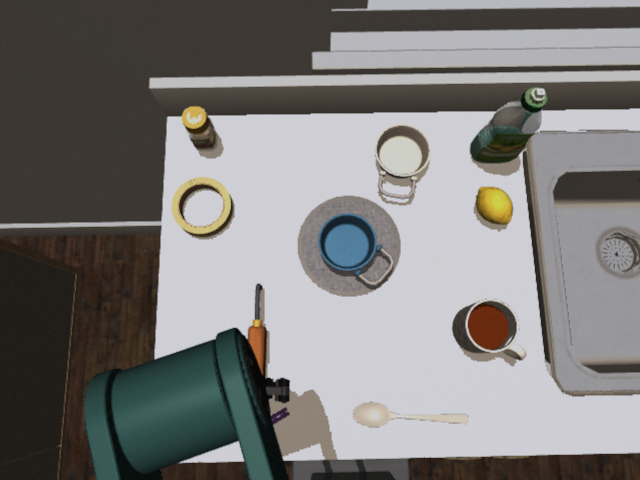

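View pics/scene7.png

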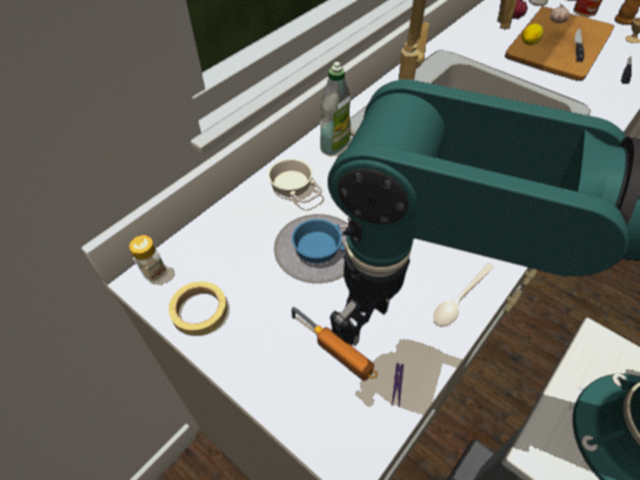

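The dish stands centred on the mat ((348,243) top, against the mat's (348,245)). The white dish hasn't moved, the hook lies flat with its prong down, and the gripper is clear.

```bash
python3 -c "
from h import *
order.finish_job(); st()"
```

```text
the job is handed in; nothing more can be done
the job is handed in; nothing more can be done
```

The blue dish now stands on the grey mat, and the job is handed in after about 16 s of the 54 s allowed. I gripped the pull hook, dropped its prong into the loop and dragged the dish onto the mat. I then unhooked it and laid the hook down near where it had been.

What the last checks showed:
- **Blue dish:** the networks put it at about (628, 33) mm, against the mat's centre at (631, 30). That is roughly 4 mm off, with 40 mm to spare. The robot itself never came near it.
- **White dish:** it is unmoved within measuring error, at about (793, -65) mm.
- **Pull hook:** it lies flat with the prong down. The handle is at about (435, 188, 19) mm and the tip at z ≈ 0, with the tip about 165 mm from the nearest dish. The gripper is open and clear of it, at a height of about 170 mm.

Two network results in the last top view failed. "blue_dish" landed on the hook tip with a low score of 0.3, and the mat was not reported. The pictures and the scene camera both contradict that dish reading. No other check failed, and wrist forces stayed under 5 N.

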